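# Park the mounting tube behind the post

## Task

Push the square metal tube along the bench into the three-sided parking bay: angle one end in past the post that stands in the bay's mouth, then swing the other end round until the whole tube lies flush along the bay's back fence. Only push it with the fingers, keeping it flat on the bench and never lifting it, and leave the other things on the bench where they are.

Things in the scene. Friction and masses are not known exactly. Their poses are not given: they have to be found in the camera images.
- tube: square metal tube with dark open ends and two dark slots on top, 200 mm long, 30 mm wide, 30 mm high, about 0.4 kg, loose on the bench. Origin at the centre of its underside; x along its length, z up. It starts clear of the bay, in front of its open mouth and pointing roughly at it. The ends are alike: either may lead
- tube_end_a (a point): centre of the tube's end face on its own +x side, 15 mm above the bench
- tube_end_b (a point): centre of the tube's end face on its own -x side, 15 mm above the bench
- bay: fixed parking bay of dark steel on the bare bench: back fence 272 mm long and 40 mm high, a cheek 6 mm thick and 40 mm high at each end, open towards local -y. Origin on the bench at the middle of the fence's inner face; local x runs along the fence. The cheeks' inner faces are at local x = -130 and +130 mm and reach 60 mm out from the fence (local y 0 to -60 mm)
- post: short upright pipe post, 34 mm diameter, 50 mm high, fixed to the bench in the bay's mouth at one of two places: its axis is at local x = +80 or -80 mm of the bay, local y = -77 mm, leaving 60 mm between it and the fence. Origin at the centre of its foot. The other place has only a flat round blanking plate, under 2 mm thick, no obstacle
- transmitter: bystander: blue pressure transmitter with a round blue housing on a steel foot, 60 mm diameter at the foot, 100 mm across, 135 mm tall, standing loose on the side away from the bay. Origin at the centre of its foot
- flange: bystander: steel flange disc 100 mm diameter, 50 mm tall with its stem, lying loose behind the bay's fence. Origin at the centre of its underside
- bottle: bystander: white plastic bottle, 56 mm diameter, 150 mm tall, standing loose behind the bay's fence. Origin at the centre of its foot
Not all that is in view belongs to the job. Of the things like the tube, leave any that is blue, pink or turquoise; of the rest the larger one is meant.

How it is judged:
On the way:
1. one end of the tube is in the bay's mouth while the other end is still outside (((y of tube_end_a in the frame of bay above -0.065 m and y of tube_end_b in the frame of bay below -0.075 m) or (y of tube_end_b in the frame of bay above -0.065 m and y of tube_end_a in the frame of bay below -0.075 m))), for 0.1 s.
At the end, for the whole second after the job is handed in: the tube lies at rest flat on the bench between the two cheeks, with both of its ends within 9 mm of touching the back fence (centre line within 24 mm of the fence's inner face) (y of tube_end_a in the frame of bay between -0.024 and -0.005 m and y of tube_end_b in the frame of bay between -0.024 and -0.005 m and x of tube in the frame of bay between -0.04 and 0.04 m and height (world z) of tube below 0.006 m and angle between tube's own z axis and vertical below 0.05 rad and linear speed of tube below 0.01 m/s and angular speed of tube below 0.05 rad/s).
It fails at once if the tube is lifted off the bench or tipped (height (world z) of tube above 0.012 m or angle between tube's own z axis and vertical above 0.12 rad).
It fails at once if the transmitter is moved by more than 20 mm (distance of transmitter from where it was at the start of the episode above 0.02 m).
It fails at once if the flange is moved by more than 20 mm (distance of flange from where it was at the start of the episode above 0.02 m).
It fails at once if the bottle is moved by more than 20 mm (distance of bottle from where it was at the start of the episode above 0.02 m).
It also fails if it takes over 72 s, if anything falls off the work surface, if the arm or the gripper's body presses on something with over 40 N, if the wrist force passes 120 N, or if a joint passes its speed limit or range.

## Robot

A 7-joint arm with a two-finger parallel gripper is mounted at the origin on the work surface. World frame = base frame: x ahead of the robot, y to its left, z up, the work surface at z = 0. Lengths are in m, angles in rad, forces in N, time in s.
With the tool pointing down it reaches from about 0.425 to 0.975 m from the base axis. Payload 16.7 kg.
Tool frame: the origin (TCP) lies midway between the tips of the shut fingers; the grasp point (between the pads) lies 19 mm behind it (arm.grip_point_offset is the distance from the TCP to the grasp point, in m); z points along the fingers, y is the direction in which the jaws open and shut (so a half turn about z gives the same grasp; the last joint's range is limited). The gripper opens to 85 mm and grips with 20 to 120 N. Pads are 22 mm wide; open, the fingers measure 114 mm over their backs; the gripper's body (76 mm by 85 mm) begins 54 mm behind the grasp point. The pads swing forward as they close: fully open they stand 13 mm farther back than shut.
Start: joints at [-1.476, 0.426, 0.074, 1.606, -0.034, 1.111, -0.067], TCP at [0.163, 0.655, 0.231] pointing down, gripper open.
Joint ranges: [-2.85, 2.85], [-0.5, 2.14], [-1.23, 1.37], [0.21, 2.46], [-1.02, 4.16], [0.16, 2.05], [-2.73, 2.73]. Speed limits (rad/s): [1.89, 1.89, 2.39, 2.39, 3.01, 3.01, 3.01].

## Interface

Orientations are given as a unit quaternion [x, y, z, w].
In Python, from plant import arm gives the robot as it stands. The module is installed in compiled form; this text tells all that it offers.
- The arm moves only by the tool arm_command, never from a script. Its argument "series" is a list of rows, each a list of 5 numbers: the opening, from 0 (shut) to 1 (fully open), then the shift along the tool's x, y, z in mm, then the turn about the tool's z in rad. A call has 1 to 12 rows; each row is the pose to reach, as a shift and turn from the pose commanded when the call began, along the tool's axes at that moment; what a row does not reach only later rows make up. A row lasts 1/8 s, in which the tool goes at most 62.5 mm and 10.7 degrees, less where a joint would pass 70% of its speed; a pose out of reach is approached as far as the arm can. A call with a gripper value outside its range is refused whole. The fingers move at their own pace and stop on an object; the grip force is fixed at half the most. Time passes only in rows, so rows that repeat a pose let the fingers close. It gives the time, the measured TCP pose, the force and the opening at its end, in the units of the state.
- arm.observe(): the state, without advancing time (a new reading comes with each control period).
- arm.capture(name): name is "side" or "top"; returns a dict with "pixels" (400x640x3 uint8, blue, green, red), "range_z" (400x640 float32, m along the optical axis (not along the pixel's ray), 0 where there is no reading), "fov_y" (degrees; the focal length in pixels is half the picture's height over the tangent of half this angle, whatever the lens; pixels are square), "cx", "cy" (the principal point, pixels), "cam_to_world" (4x4, takes a point from camera to world coordinates). Camera axes: x right, y up, looking along -z (the intrinsics and any distortion apply to the point x, -y, -z); pixel columns grow to the right and rows downward; lengths in m; the calibration is good to about 2 mm. A picture is of the moment at which its call begins.
- arm.finish_job(): hands the job in, once; it reports no verdict.
Trained networks look in a picture, given as the dict that the camera call returned (one of the last four; its "shot" number tells which), for a name from the list of things; names that differ only in an ending like _2 or _b are one class to them, and where a whole thing is asked for, a point or a joint stands for the part that bears it (a point fixed in the world has none). Each returns a list of dicts, best first, with "conf" (0 to 1); they miss things now and then, are a little off and sometimes report something else, mostly with a low value. They report only what shows in the picture. A call takes as long as a camera call. They do not tell look-alikes from the thing itself.
- arm.search_frame(picture, query): "box" ([left, top, width, height] in pixels, round what is visible of it).
- arm.spot_point(picture, query): "point" ([column, row] in pixels: a listed point, or the origin of a listed thing).
The state is a dict: "time": time; "qpos": joint angles; "joint_vel": joint speeds; "joint_torque": joint torques, N m; "tool_pos": TCP position; "eef_rot": TCP orientation; "contact_force": force on the tool from outside, world axes, zero at the start; "ft_torque": the same for the moment, N m; "width": finger opening in m.
Only numpy, scipy, OpenCV 4.12 (cv2) and the standard library are available. Lean on these libraries where they do the work, as an engineer would, in place of code of your own. Each camera call takes 0.05 s, during which the arm holds its last target. There are 200 camera calls.

## Working session

There is one attempt and no reset: what is moved stays moved. The work goes in short steps, Python scripts to look and compute and a tool call to move; the robot and the scene stay as the last step left them, time stands still between calls to the robot, and variables do not carry over. Pictures are saved under pics/ and viewed, about 8 in all and at most 12, crops included, and the job is handed in when it is done.

Besides the shell and the picture viewer there is one more tool, called by a JSON object that holds its "op" and its "data". arm_command: Moves the arm, as the interface text tells. Its arguments: {"type":"object","properties":{"series":{"type":"array"}},"required":["series"]}

```bash
mkdir -p pics; cat > h.py <<'E'
import numpy as np, cv2
from plant import arm
def f(d): return 200/np.tan(np.radians(d["fov_y"])/2)
def cloud(d):
    z=d["range_z"]; v,u=np.mgrid[:400,:640]; k=f(d)
    P=np.stack([(u-d["cx"])/k*z,-(v-d["cy"])/k*z,-z,np.ones_like(z)],-1)
    return (P@np.array(d["cam_to_world"]).T)[...,:3]
def ray(d,p,h):
    k=f(d);M=np.array(d["cam_to_world"])
    r=M[:3,:3]@np.array([(p[0]-d["cx"])/k,-(p[1]-d["cy"])/k,-1]);o=M[:3,3]
    return o+r*(h-o[2])/r[2]
E
python3 - <<'E'
from h import *
s=arm.observe(); print(s)
for n in("top","side"):
    d=arm.capture(n); cv2.imwrite(f"pics/{n}0.png",d["pixels"]); print(n,{k:d[k] for k in d if k not in("pixels","range_z")})
    np.savez(f"{n}0.npz",c=cloud(d),px=d["pixels"])
    for q in("tube","bay","post","transmitter","flange","bottle"):
        for r in arm.search_frame(d,q)[:4]: print(q,r)
        for r in arm.spot_point(d,q)[:3]: print("  pt",r, ray(d,r["point"],0).round(3))
E
```

```text
{'time': 0.0, 'qpos': array([-1.47652016,  0.42674015,  0.07381194,  1.60659526, -0.03408182,
        1.11080196, -0.06705147]), 'joint_vel': array([-0.0005185 , -0.00061976, -0.00043076, -0.00161214, -0.00040907,
       -0.00094733, -0.0003692 ]), 'joint_torque': array([-7.15370879e-04, -9.49823141e+01,  3.76039803e+00, -4.63516295e+01,
        1.92892179e-02,  9.94067086e-03, -1.43699742e-05]), 'tool_pos': array([0.16283578, 0.65464903, 0.23060918]), 'eef_rot': array([ 1.21556312e-01,  9.92584329e-01, -6.42591348e-04, -3.04165499e-05]), 'contact_force': array([-0.24034297,  0.75336997, -0.48795127]), 'ft_torque': array([ 0.01616826, -0.00469351,  0.01535   ]), 'width': 0.08543053333019193}
top {'fov_y': 50.32582316729391, 'cx': 317.07318615117845, 'cy': 202.2751238909486, 'cam_to_world': array([[-0.00750393,  0.99776754, -0.06635985,  0.39627164],
       [-0.99993524, -0.00691926,  0.00903595, -0.07898916],
       [ 0.00855662,  0.06642336,  0.99775484,  1.42808626],
       [ 0.        ,  0.        ,  0.        ,  1.        ]]), 'shot': 1}
tube {'box': [448.6, 228.8, 38.8, 57.1], '
[... 1754 characters left out ...]
 0.335 -0.302  0.   ]
bay {'box': [247.4, 141.1, 100.1, 33.6], 'conf': 0.67}
  pt {'point': [291.8, 158.0], 'conf': 0.69} [0.567 0.202 0.   ]
post {'box': [270.8, 162.3, 9.0, 16.2], 'conf': 0.72}
  pt {'point': [277.5, 173.6], 'conf': 0.48} [0.486 0.138 0.   ]
transmitter {'box': [387.0, 247.9, 44.4, 60.1], 'conf': 0.8}
  pt {'point': [404.9, 301.9], 'conf': 0.77} [ 0.531 -0.477  0.   ]
  pt {'point': [339.9, 212.8], 'conf': 0.41} [ 0.563 -0.124  0.   ]
flange {'box': [257.4, 120.4, 27.0, 24.2], 'conf': 0.6}
  pt {'point': [270.5, 136.9], 'conf': 0.73} [0.56  0.363 0.   ]
bottle {'box': [218.8, 113.3, 19.1, 44.9], 'conf': 0.74}
  pt {'point': [228.5, 154.2], 'conf': 0.95} [0.388 0.319 0.   ]
```

View pics/top0.png

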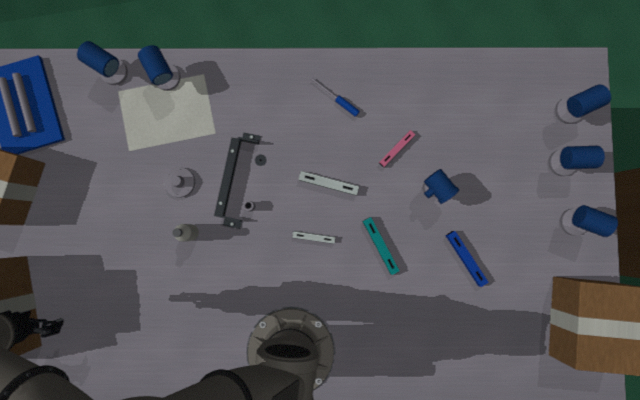

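View pics/side0.png

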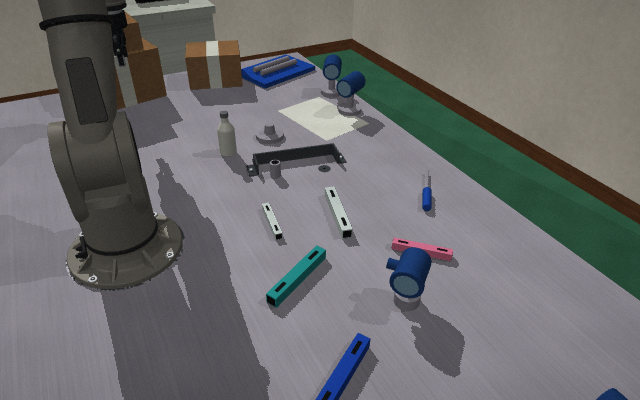

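Top view: the tube candidates are large white (328,183), small white (314,237), pink (397,149), turquoise (380,245) and blue (467,257). The large white one fits the description. The post is at (250,206), on the bay's near side, and the blanking plate is at (260,160). I'll fit poses and check a crop.

```bash
cat > fit.py <<'E'
from h import *
def rect(c,box,zr):
    l,t,w,h=box; s=c[t:t+h,l:l+w].reshape(-1,3); s=s[(s[:,2]>zr[0])&(s[:,2]<zr[1])]
    return cv2.minAreaRect((s[:,:2]*1000).astype(np.float32)),s
def tube(c,box):
    r,s=rect(c,box,(.02,.042)); p=cv2.boxPoints(r); e=p[1]-p[0],p[2]-p[1]
    u=max(e,key=np.linalg.norm); return np.array(r[0]),np.degrees(np.arctan2(u[1],u[0]))%180,r[1],np.median(s[:,2])
E
python3 - <<'E'
from fit import *
z=np.load("top0.npz");c=z["c"]
print("tube",tube(c,(285,160,90,45)))
print("small",tube(c,(285,225,60,20)))
r,s=rect(c,(205,120,65,115),(.025,.055)); print("bay all",r,cv2.boxPoints(r).round(0).tolist())
r2,s2=rect(c,(205,140,33,76),(.03,.048)); print("fence",r2,cv2.boxPoints(r2).round(0).tolist(), len(s2))
r3,s3=rect(c,(243,199,14,14),(.03,.07)); print("post",r3,np.median(s3,0))
r4,s4=rect(c,(420,168,42,40),(.03,.2)); print("tx",r4,s4[:,2].max())
for n,b in(("flange",(162,164,36,36)),("bottle",(170,220,32,24))):
    r5,s5=rect(c,b,(.012,.2)); print(n,r5,s5[:,2].max())
w=z["px"]
a=cv2.resize(w[120:250,205:375],None,fx=4.6,fy=4.6,interpolation=cv2.INTER_CUBIC); cv2.imwrite("pics/crop0.png",a)
E
```

```text
tube (array([ 553.97039795, -130.55599976]), np.float32(74.357605), (200.33872985839844, 30.736223220825195), np.float64(0.030023868109617657))
small (array([374.96670532, -79.76010895]), np.float32(81.42673), (137.7195587158203, 20.46665382385254), np.float64(0.022493028222697387))
bay all ((564.9154052734375, 147.35548400878906), (100.15100860595703, 271.92742919921875), 77.99974060058594) [[422.0, 127.0], [687.0, 70.0], [708.0, 168.0], [442.0, 225.0]]
fence ((568.413330078125, 193.7711944580078), (7.979243278503418, 244.66510009765625), 77.86661529541016) [[448.0, 216.0], [687.0, 164.0], [689.0, 172.0], [450.0, 223.0]] 177
post ((479.1003112792969, 130.02806091308594), (31.53017234802246, 29.725427627563477), 87.64525604248047) [0.47915739 0.12937085 0.05025264]
tx ((526.4544677734375, -470.9462585449219), (90.60363006591797, 88.191162109375), 38.54643630981445) 0.14144135367569755
flange ((562.4695434570312, 366.297119140625), (100.48648071289062, 96.99407958984375), 89.65544891357422) 0.05636619913063745
bottle ((393.5519104003906, 326.40509033203125), (54.26801681518555, 51.20313262939453), 1.5667853355407715) 0.15686213519890324
```

View pics/crop0.png

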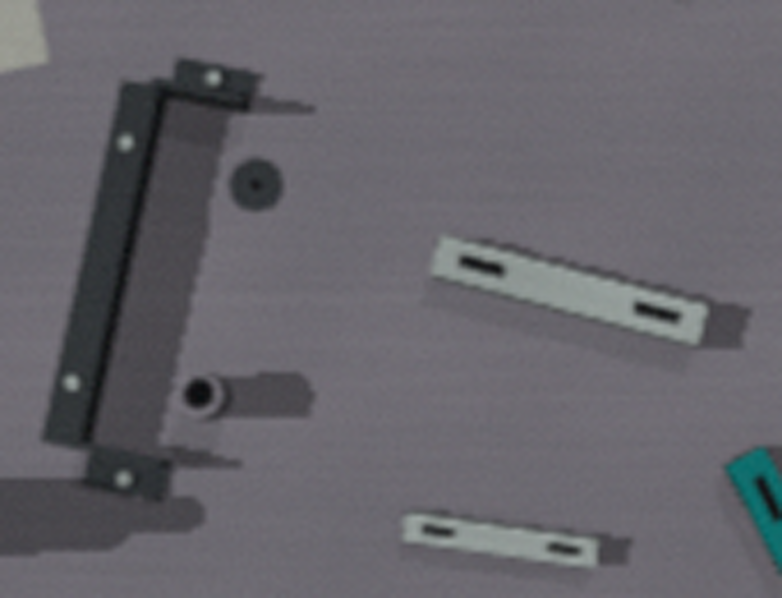

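The crop at (570,290), full image (329,183), shows the large pale metal tube with two slots, and it measures 200 x 30 x 30 mm. The post is at bay local (-80,-77), so the lead end goes in behind the post from the +x side. Now a helper that turns targets into tool shifts.

```bash
cat > go.py <<'E'
from h import *
from scipy.spatial.transform import Rotation as R
O=np.array([573.3,189.3]); B=np.radians(-12.1)
rot=lambda a:np.array([[np.cos(a),-np.sin(a)],[np.sin(a),np.cos(a)]])
w2b=lambda p:rot(-B)@(np.asarray(p)-O)
b2w=lambda p:O+rot(B)@np.asarray(p)
def state():
    s=arm.observe(); M=R.from_quat(s["eef_rot"]).as_matrix()
    return s,s["tool_pos"]*1000,M
def rel(wps):
    """wps: (world x,y,z mm, tool-y yaw deg world) -> rows of tool shift, turn"""
    s,p,M=state(); y0=np.degrees(np.arctan2(M[1,1],M[0,1]))
    print("t",round(s["time"],2),"tcp",p.round(1),"yaw",round(y0,1),"F",s["contact_force"].round(1),"w",round(s["width"],4))
    for x,y,z,yaw in wps:
        d=M.T@(np.array([x,y,z])-p); print([*d.round(0).astype(int).tolist(), round(-np.radians(yaw-y0),2)])
E
python3 -c "
from go import *
rel([(550,250,231,0),(505,-138,231,-15)])"
```

```text
t 1.3 tcp [162.9 655.  231.3] yaw 76.0 F [ 0.2 -0.4 -0.9] w 0.085
[-473, -300, 0, np.float64(1.33)]
[-523, -687, 0, np.float64(1.59)]
```

{"op": "arm_command", "data": {"series": [[0.7, -473, -300, 0, 1.33], [0.7, -473, -300, 0, 1.33], [0.7, -473, -300, 0, 1.33], [0.7, -473, -300, 0, 1.33], [0.7, -473, -300, 0, 1.33], [0.7, -473, -300, 0, 1.33], [0.7, -473, -300, 0, 1.33], [0.7, -473, -300, 0, 1.33], [0.7, -473, -300, 0, 1.33], [0.7, -523, -687, 0, 1.59], [0.7, -523, -687, 0, 1.59], [0.7, -523, -687, 0, 1.59]]}}

```text
time: 2.8
tool_pos: [0.5276, 0.0616, 0.2314]
eef_rot: [0.794, 0.608, 0.0, 0.0]
contact_force: [0.9, -0.1, 0.3]
width: 0.0595
```

```bash
python3 -c "
from go import *
rel([(505,-138,231,-106),(505,-138,3,-106)])"
```

```text
t 2.8 tcp [527.6  61.6 231.4] yaw -15.1 F [ 0.9 -0.1  0.3] w 0.0595
[-199, 30, 0, np.float64(1.59)]
[-199, 30, 228, np.float64(1.59)]
```

{"op": "arm_command", "data": {"series": [[0.7, -199, 30, 0, 1.59], [0.7, -199, 30, 0, 1.59], [0.7, -199, 30, 0, 1.59], [0.7, -199, 30, 0, 1.59], [0.7, -199, 30, 60, 1.59], [0.7, -199, 30, 110, 1.59], [0.7, -199, 30, 150, 1.59], [0.7, -199, 30, 180, 1.59], [0.7, -199, 30, 180, 1.59], [0.7, -199, 30, 210, 1.59], [0.7, -199, 30, 228, 1.59], [0.7, -199, 30, 228, 1.59]]}}

```text
time: 4.3
tool_pos: [0.5046, -0.1365, 0.0026]
eef_rot: [0.99, -0.141, -0.001, 0.0]
contact_force: [-0.1, -0.6, 0.2]
width: 0.0595
```

```bash
cat > arc.py <<'E'
from go import *
import sys
def arc(c0,ang0,dang,cor,s,off,n,z=3,flip=180):
    """tube pose bay-frame (c0,ang0 deg), rotates dang about cor; tool at axis coord s, side offset off (left +)"""
    w=[]
    for k in range(1,n+1):
        a=dang*k/n; c=np.array(cor)+rot(np.radians(a))@(np.array(c0)-cor); t=np.radians(ang0+a)
        p=b2w(c+s*np.array([np.cos(t),np.sin(t)])+off*np.array([-np.sin(t),np.cos(t)]))
        w.append((*p,z,(ang0+a-12.1-flip)))
    return w
E
python3 -c "
from arc import *
print(w2b((554,-130.6)))
rel(arc((48,-317),86.5,65.5,(59,-103),-18,26,12))
d=arm.capture('side');cv2.imwrite('pics/side1.png',d['pixels'])"
```

```text
[  48.1857618 -316.8384957]
t 4.3 tcp [ 504.6 -136.5    2.6] yaw -106.2 F [-0.1 -0.6  0.2] w 0.0595
[42, 0, 0, np.float64(-0.11)]
[64, -1, -1, np.float64(-0.2)]
[86, -4, -1, np.float64(-0.3)]
[108, -10, -1, np.float64(-0.39)]
[129, -17, -1, np.float64(-0.49)]
[149, -26, -1, np.float64(-0.58)]
[168, -38, -1, np.float64(-0.68)]
[186, -50, -1, np.float64(-0.77)]
[203, -65, -1, np.float64(-0.87)]
[218, -81, -1, np.float64(-0.96)]
[232, -99, -1, np.float64(-1.06)]
[244, -118, -1, np.float64(-1.15)]
```

View pics/side1.png

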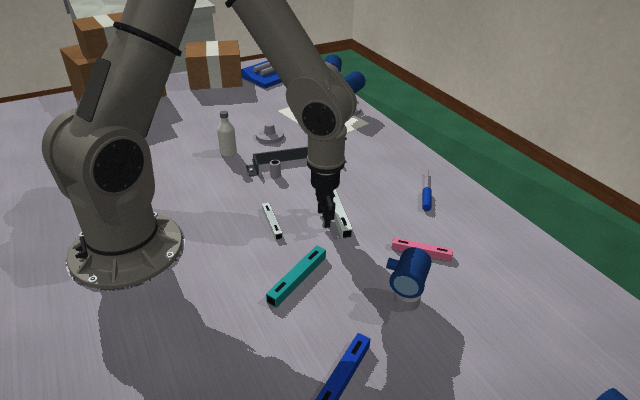

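The side view shows the fingers down at (325,215), on the robot's side of the tube at (342,212), touching nothing. First half of the arc, slowly.

{"op": "arm_command", "data": {"series": [[0.7, 14, 0, 0, 0], [0.7, 24, 0, 0, -0.03], [0.7, 34, 0, 0, -0.07], [0.7, 44, 0, 0, -0.11], [0.7, 54, 0, 0, -0.16], [0.7, 64, -1, 0, -0.2], [0.7, 75, -2, 0, -0.25], [0.7, 86, -4, 0, -0.3], [0.7, 97, -7, 0, -0.35], [0.7, 108, -10, 0, -0.39], [0.7, 119, -13, 0, -0.44], [0.7, 129, -17, 0, -0.49]]}}

```text
time: 5.85
tool_pos: [0.6346, -0.1563, 0.0033]
eef_rot: [0.994, 0.105, 0.0, 0.0]
contact_force: [-3.1, -1.2, 0.5]
width: 0.0596
```

```bash
cat > look.py <<'E'
from go import *
def tubepose(names=("top","side")):
    """pale blobs near z 25-35mm via depth; returns pose in bay frame"""
    for n in names:
        d=arm.capture(n);c=cloud(d);px=d["pixels"].astype(int)
        np.savez(f"last_{n}.npz",c=c,px=px)
        m=(c[...,2]>.024)&(c[...,2]<.036)&(px.min(-1)>75)&(px.max(-1)-px.min(-1)<45)
        q=c[...,:2]*1000; l=(q-O)@rot(B)
        m&=(q[...,0]>420)&(l[...,1]<-3)&(abs(l[...,0])<400)&(l[...,1]>-450)
        nn,lab,st,ce=cv2.connectedComponentsWithStats(m.astype(np.uint8),connectivity=8)
        for k in np.argsort(-st[1:,4])[:2]+1:
            P=l[lab==k]; 
            if len(P)<30: continue
            r=cv2.minAreaRect(P.astype(np.float32)); p=cv2.boxPoints(r); u=max((p[1]-p[0],p[2]-p[1]),key=np.linalg.norm)
            print(n,"px",ce[k].round(0),len(P),"c",np.round(r[0],1),"size",np.round(r[1],0),"ang",round(np.degrees(np.arctan2(u[1],u[0]))%180,1),p.round(0).tolist())
        cv2.imwrite(f"pics/l_{n}.png",d["pixels"])
E
python3 -c "
from look import *
rel([]);tubepose()"
```

```text
t 5.85 tcp [ 634.6 -156.3    3.3] yaw -77.9 F [-3.1 -1.2  0.5] w 0.0596
side px [390. 211.] 95 c [ 179.1 -367.6] size [33. 42.] ang 120.1 [[154.0, -358.0], [175.0, -394.0], [204.0, -378.0], [183.0, -341.0]]
side px [368. 197.] 76 c [ 140.  -295.4] size [63. 21.] ang 85.9 [[127.0, -326.0], [148.0, -328.0], [153.0, -264.0], [132.0, -263.0]]
```

```bash
python3 -c "
from arc import *
w=arc((48,-317),86.5,65.5,(59,-103),-18,26,24)[12:]
rel(w[1::2])"
```

```text
t 5.95 tcp [ 635.3 -155.8    3.4] yaw -77.9 F [ 0.5 -1.3 -0.3] w 0.0596
[42, 0, 0, np.float64(-0.18)]
[64, -2, 0, np.float64(-0.28)]
[86, -7, 0, np.float64(-0.37)]
[107, -14, 0, np.float64(-0.47)]
[127, -23, 1, np.float64(-0.56)]
[147, -34, 1, np.float64(-0.66)]
```

{"op": "arm_command", "data": {"series": [[0.7, 10, 0, 0, -0.05], [0.7, 20, 0, 0, -0.09], [0.7, 31, 0, 0, -0.14], [0.7, 42, 0, 0, -0.18], [0.7, 53, -1, 0, -0.23], [0.7, 64, -2, 0, -0.28], [0.7, 86, -7, 0, -0.37], [0.7, 97, -10, 0, -0.42], [0.7, 107, -14, 0, -0.47], [0.7, 117, -18, 0, -0.51], [0.7, 127, -23, 0, -0.56], [0.7, 147, -34, 0, -0.66]]}}

```text
time: 7.45
tool_pos: [0.7707, -0.093, 0.0034]
eef_rot: [0.907, 0.422, -0.0, 0.0]
contact_force: [-1.2, -1.0, -0.4]
width: 0.0599
```

{"op": "arm_command", "data": {"series": [[0.7, -20, 0, 0, 0], [0.7, -40, 0, 0, 0], [0.7, -40, 0, -60, 0], [0.7, -40, 0, -120, 0], [0.7, -100, 0, -150, 0], [0.7, -150, 0, -150, 0], [0.7, -200, 0, -150, 0]]}}

```text
time: 8.32
tool_pos: [0.639, -0.2475, 0.1542]
eef_rot: [0.908, 0.42, 0.0, 0.0]
contact_force: [0.3, -1.3, -0.9]
width: 0.0596
```

```bash
python3 -c "
from look import *
rel([]);tubepose()"
```

```text
t 8.32 tcp [ 639.  -247.5  154.2] yaw -40.4 F [ 0.3 -1.3 -0.9] w 0.0596
top px [307. 117.] 490 c [ 250.5 -200.8] size [ 31. 201.] ang 153.3 [[154.0, -169.0], [333.0, -260.0], [347.0, -232.0], [168.0, -142.0]]
side px [394. 175.] 153 c [ 261.6 -206. ] size [37. 73.] ang 155.3 [[221.0, -208.0], [287.0, -238.0], [302.0, -204.0], [236.0, -174.0]]
side px [366. 172.] 108 c [ 184.9 -169.5] size [35. 61.] ang 150.5 [[150.0, -170.0], [203.0, -200.0], [220.0, -169.0], [167.0, -139.0]]
```

View pics/l_top.png

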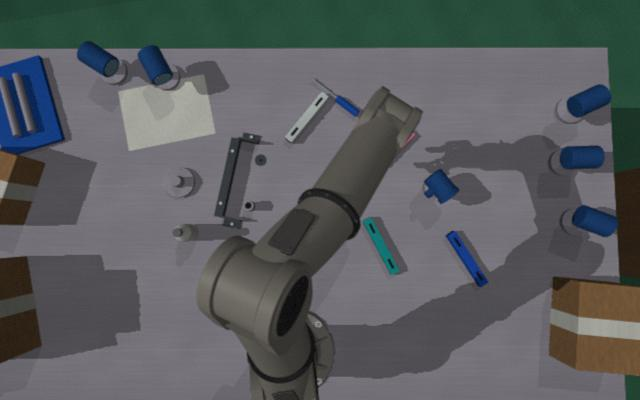

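Top view: the tube is at (307,117), angled at the bay. The screwdriver at (316-358,80-112) is close behind its rear end, so I'll check that clearance.

```bash
python3 -c "
from arc import *
z=np.load('last_top.npz');c=z['c'];px=z['px']
a=np.radians(153.3);d=np.array([np.cos(a),np.sin(a)]);n=np.array([-d[1],d[0]]);C=np.array([250.5,-200.8])
for p in [(316,80),(320,83),(325,87),(330,91),(335,95),(335,100),(340,98),(345,104)]:
    q=c[p[1],p[0]]; l=w2b(q[:2]*1000)-C; print(p,q.round(3),'along',round(l@d),'lat',round(l@n))
R=C-d*(100+16+3)
p=b2w(R); print(p); 
rel([(*p,154,50),(*p,12,50)])
print(b2w(R+180*d)-p)
"
```

```text
(316, 80) [ 0.912 -0.091 -0.001] along -126 lat -60
(320, 83) [ 0.901 -0.105  0.   ] along -125 lat -43
(325, 87) [ 0.889 -0.122 -0.007] along -127 lat -22
(330, 91) [ 0.874 -0.139 -0.003] along -126 lat 1
(335, 95) [ 0.859 -0.156 -0.002] along -125 lat 23
(335, 100) [ 0.839 -0.155  0.007] along -109 lat 35
(340, 98) [ 0.839 -0.171  0.028] along -119 lat 47
(345, 104) [ 0.818 -0.188  0.028] along -113 lat 73
[ 868.8845112 -134.1141775]
t 8.43 tcp [ 636.1 -252.   154.4] yaw -40.8 F [0.7 0.7 1.4] w 0.0599
[241, 99, 0, np.float64(-1.58)]
[242, 99, 142, np.float64(-1.58)]
[-140.28083369  112.78868605]
```

```bash
python3 -c "
from arc import *
a=np.radians(153.3);d=np.array([np.cos(a),np.sin(a)]);C=np.array([250.5,-200.8])
p=b2w(C-d*116)
rel([(*p,154,51.2),(*p,20,51.2)])
"
```

```text
t 8.43 tcp [ 636.1 -252.   154.4] yaw -40.8 F [0.7 0.7 1.4] w 0.0599
[241, 96, 0, np.float64(-1.61)]
[241, 96, 134, np.float64(-1.61)]
```

{"op": "arm_command", "data": {"series": [[0, 60, 24, 0, -0.18], [0, 120, 48, 0, -0.36], [0, 180, 72, 0, -0.54], [0, 241, 96, 0, -0.72], [0, 241, 96, 0, -0.9], [0, 241, 96, 0, -1.08], [0, 241, 96, 0, -1.26], [0, 241, 96, 0, -1.44], [0, 241, 96, 0, -1.61], [0, 241, 96, 50, -1.61], [0, 241, 96, 85, -1.61], [0, 241, 96, 85, -1.61]]}}

```text
time: 9.93
tool_pos: [0.8678, -0.1241, 0.0646]
eef_rot: [0.326, 0.945, -0.001, -0.003]
contact_force: [-0.4, -1.0, 0.1]
width: -0.0
```

```bash
python3 -c "
from arc import *
a=np.radians(153.3);d=np.array([np.cos(a),np.sin(a)]);C=np.array([250.5,-200.8])
rel([(*b2w(C-d*116),20,51.2),(*b2w(C-d*70),20,51.2)])
d=arm.capture('side');cv2.imwrite('pics/s2.png',cv2.resize(d['pixels'][80:260,300:540],None,fx=3,fy=3))
"
```

```text
t 9.93 tcp [ 867.8 -124.1   64.6] yaw 51.9 F [-0.4 -1.   0.1] w -0.0
[-4, -7, 45, np.float64(0.01)]
[42, -6, 45, np.float64(0.01)]
```

View pics/s2.png

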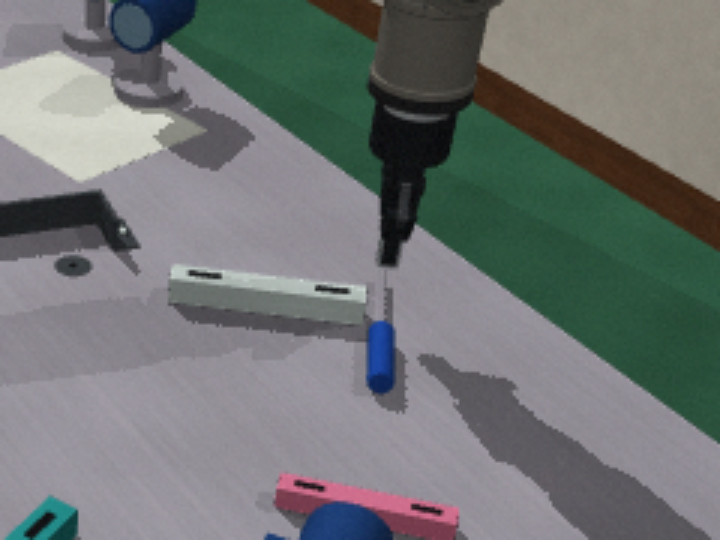

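The crop shows the finger at (390,245) above the gap between the tube's rear end (365,300) and the screwdriver shaft (380,290). I'll go down to 20 mm, above the shaft, and push forward.

{"op": "arm_command", "data": {"series": [[0, -4, -7, 0, 0.01], [0, -4, -7, 20, 0.01], [0, -4, -7, 35, 0.01], [0, -4, -7, 45, 0.01], [0, -4, -7, 45, 0.01], [0, 6, -7, 45, 0.01], [0, 14, -7, 45, 0.01], [0, 22, -6, 45, 0.01], [0, 30, -6, 45, 0.01], [0, 38, -6, 45, 0.01], [0, 46, -6, 45, 0.01]]}}

```text
time: 11.35
tool_pos: [0.8304, -0.0997, 0.0238]
eef_rot: [0.331, 0.944, 0.0, 0.0]
contact_force: [3.1, -1.7, 2.1]
width: -0.0
```

```bash
python3 -c "
from look import *
rel([]);tubepose()
s,p,M=state();print(w2b(p[:2]))"
```

```text
t 11.35 tcp [830.4 -99.7  23.8] yaw 51.4 F [ 3.1 -1.7  2.1] w -0.0
side px [376. 173.] 389 c [ 209.9 -182.6] size [ 46. 203.] ang 154.4 [[109.0, -160.0], [291.0, -247.0], [311.0, -206.0], [128.0, -118.0]]
[ 311.11738374 -227.86380394]
```

{"op": "arm_command", "data": {"series": [[0, 0, 0, 12, 0], [0, 8, 0, 12, 0], [0, 18, 0, 12, 0], [0, 28, 0, 12, 0], [0, 38, 0, 12, 0], [0, 48, 0, 12, 0], [0, 58, 0, 12, 0], [0, 68, 0, 12, 0], [0, 78, 0, 12, 0], [0, 88, 0, 12, 0], [0, 98, 0, 12, 0], [0, 108, 0, 12, 0]]}}

```text
time: 12.95
tool_pos: [0.7457, -0.032, 0.0115]
eef_rot: [0.331, 0.944, -0.0, 0.0]
contact_force: [2.9, -1.6, 2.0]
width: -0.0
```

```bash
python3 -c "
from look import *
rel([]);tubepose()
s,p,M=state();print(w2b(p[:2]))"
```

```text
t 12.95 tcp [745.7 -32.   11.5] yaw 51.4 F [ 2.9 -1.6  2. ] w -0.0
side px [340. 169.] 360 c [ 111.9 -132.5] size [ 40. 199.] ang 153.1 [[14.0, -105.0], [192.0, -196.0], [210.0, -160.0], [32.0, -69.0]]
[ 214.05211919 -179.4149462 ]
```

{"op": "arm_command", "data": {"series": [[0, 10, 0, 0, 0], [0, 20, 0, 0, 0], [0, 30, 0, 0, 0], [0, 40, 0, 0, 0], [0, 50, 0, 0, 0], [0, 60, 0, 0, 0], [0, 70, 0, 0, 0], [0, 80, 0, 0, 0], [0, 90, 0, 0, 0], [0, 100, 0, 0, 0], [0, 110, 0, 0, 0], [0, 117, 0, 0, 0]]}}

```text
time: 14.55
tool_pos: [0.6541, 0.0412, 0.0113]
eef_rot: [0.33, 0.944, 0.0, -0.0]
contact_force: [1.0, -0.6, -1.2]
width: -0.0003
```

```bash
python3 -c "
from look import *
rel([]);tubepose()
s,p,M=state();print(w2b(p[:2]))"
```

```text
t 14.55 tcp [654.1  41.2  11.3] yaw 51.4 F [ 1.  -0.6 -1.2] w -0.0003
side px [307. 165.] 324 c [  8.3 -79.7] size [ 41. 201.] ang 152.3 [[-90.0, -51.0], [88.0, -144.0], [107.0, -108.0], [-71.0, -15.0]]
[ 109.9306425  -127.62599203]
```

{"op": "arm_command", "data": {"series": [[0, 5, 0, 0, 0], [0, 10, 0, 0, 0], [0, -10, 0, 0, 0], [0.7, -30, 0, -20, 0], [0.7, -30, 0, -70, 0.18], [0.7, -30, 0, -100, 0.36], [0.7, -30, 0, -100, 0.54], [0.7, -30, 0, -100, 0.72], [0.7, -30, 0, -100, 0.9], [0.7, -30, 0, -100, 1.08], [0.7, -30, 0, -100, 1.26], [0.7, -30, 0, -100, 1.44]]}}

```text
time: 16.15
tool_pos: [0.6786, 0.0212, 0.1114]
eef_rot: [0.872, 0.489, -0.0, 0.0]
contact_force: [-0.2, -0.3, -0.2]
width: 0.0596
```

```bash
python3 -c "
from arc import *
from look import tubepose
tubepose()
c=(2,-73.5)
rel([(*p[:2],100,p[3]) for p in arc(c,152.5,1e-6,(-120,-59),-30,48,1)]+arc(c,152.5,1e-6,(-120,-59),-30,48,1))
"
```

```text
side px [305. 165.] 309 c [  0.6 -76.9] size [ 41. 197.] ang 152.3 [[-96.0, -50.0], [78.0, -141.0], [97.0, -104.0], [-77.0, -13.0]]
t 16.25 tcp [678.5  21.5 111.2] yaw -31.3 F [-0.7  0.1  0. ] w 0.06
[-32, -128, 11, np.float64(0.15)]
[-32, -128, 108, np.float64(0.15)]
```

{"op": "arm_command", "data": {"series": [[0.7, -32, -60, 0, 0.15], [0.7, -32, -120, 0, 0.15], [0.7, -32, -128, 0, 0.15], [0.7, -32, -128, 40, 0.15], [0.7, -32, -128, 80, 0.15], [0.7, -32, -128, 100, 0.15], [0.7, -32, -128, 108, 0.15], [0.7, -32, -128, 108, 0.15]]}}

```text
time: 17.25
tool_pos: [0.5525, 0.0604, 0.0037]
eef_rot: [0.905, 0.425, 0.0, 0.0]
contact_force: [0.2, 0.3, 0.9]
width: 0.0598
```

```bash
python3 -c "
from arc import *
rel(arc((2,-73.5),152.5,27.5,(-120,-59),-30,26,6))
d=arm.capture('side');cv2.imwrite('pics/s3.png',cv2.resize(d['pixels'][80:260,200:440],None,fx=3,fy=3))
"
```

```text
t 17.25 tcp [552.5  60.4   3.7] yaw -39.7 F [0.2 0.3 0.9] w 0.0598
[34, -2, 1, np.float64(-0.08)]
[45, -5, 1, np.float64(-0.16)]
[56, -9, 1, np.float64(-0.24)]
[67, -13, 1, np.float64(-0.32)]
[77, -19, 1, np.float64(-0.4)]
[87, -25, 1, np.float64(-0.48)]
```

View pics/s3.png

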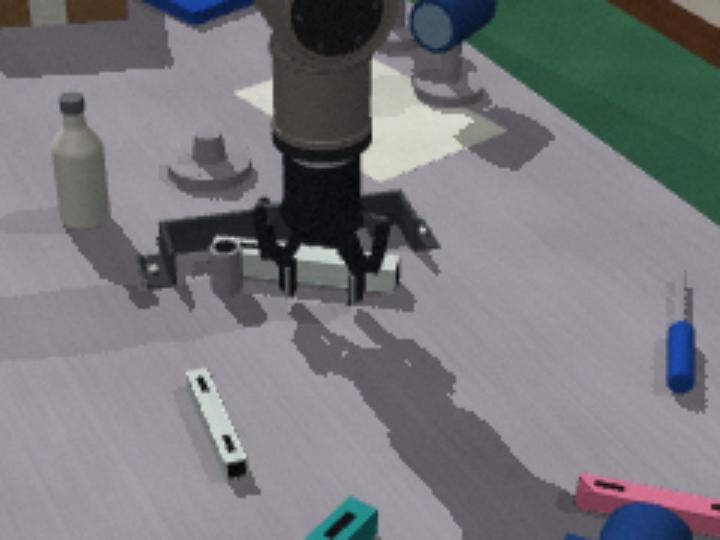

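The crop shows the tube's lead end behind the post (225,265), with both open fingers at (290,280) and (355,285) in front of its free part. Now the swing.

{"op": "arm_command", "data": {"series": [[0.7, 12, 0, 0, 0], [0.7, 22, 0, 0, 0], [0.7, 28, -1, 0, -0.04], [0.7, 34, -2, 0, -0.08], [0.7, 40, -3, 0, -0.12], [0.7, 45, -5, 0, -0.16], [0.7, 50, -7, 0, -0.2], [0.7, 56, -9, 0, -0.24], [0.7, 61, -11, 0, -0.28], [0.7, 67, -13, 0, -0.32], [0.7, 72, -16, 0, -0.36], [0.7, 77, -19, 0, -0.4]]}}

```text
time: 18.8
tool_pos: [0.5866, 0.1325, 0.0033]
eef_rot: [0.802, 0.597, -0.0, 0.0]
contact_force: [0.4, -1.6, 0.1]
width: 0.0598
```

```bash
python3 -c "
from arc import *
from look import tubepose
tubepose()
rel(arc((2,-73.5),152.5,27.5,(-120,-59),-30,26,6)[5:]+[(*b2w((15,-15.5-26)),3,-12.1)])
s,p,M=state();print(w2b(p[:2]))
"
```

```text
side px [279. 158.] 111 c [-59.3 -23.7] size [32. 86.] ang 177.2 [[-103.0, -38.0], [-17.0, -42.0], [-16.0, -10.0], [-101.0, -5.0]]
side px [306. 156.] 96 c [ 29.3 -27. ] size [38. 58.] ang 174.5 [[-1.0, -43.0], [56.0, -48.0], [60.0, -11.0], [2.0, -6.0]]
t 18.9 tcp [586.5 133.1   3.3] yaw -16.6 F [-0.   0.  -0.9] w 0.0599
[11, -1, 0, np.float64(-0.08)]
[10, -11, 0, np.float64(-0.08)]
[ 24.71833853 -52.18573948]
```

{"op": "arm_command", "data": {"series": [[0.7, 4, 0, 0, -0.04], [0.7, 7, -1, 0, -0.08], [0.7, 9, -1, 0, -0.08], [0.7, 11, -1, 0, -0.08], [0.7, 12, -1, 0, -0.08], [0.7, 13, -1, 0, -0.08]]}}

```text
time: 19.65
tool_pos: [0.5893, 0.1447, 0.0033]
eef_rot: [0.778, 0.628, -0.0, 0.0]
contact_force: [-1.0, -2.8, 1.9]
width: 0.0596
```

```bash
python3 -c "
from arc import *
from look import tubepose
tubepose()
rel([])
s,p,M=state();print(w2b(p[:2]))
"
```

```text
side px [278. 158.] 121 c [-60.2 -18.6] size [87. 31.] ang 0.8 [[-104.0, -4.0], [-104.0, -35.0], [-16.0, -33.0], [-17.0, -3.0]]
side px [305. 154.] 88 c [ 29.8 -18.6] size [59. 31.] ang 2.7 [[-0.0, -5.0], [1.0, -35.0], [60.0, -33.0], [58.0, -2.0]]
t 19.75 tcp [589.3 144.9   3.3] yaw -12.2 F [-0.8 -1.5  1. ] w 0.0597
[ 24.98452513 -40.09016132]
```

{"op": "arm_command", "data": {"series": [[0.7, 2, 0, 0, 0], [0.7, 4, 0, 0, 0], [0.7, 5, 0, 0, 0]]}}

```text
time: 20.12
tool_pos: [0.5899, 0.1472, 0.0032]
eef_rot: [0.779, 0.627, -0.001, 0.001]
contact_force: [-4.2, -18.3, 9.5]
width: 0.0595
```

```bash
python3 -c "
from arc import *
rel([])
s,p,M=state();print(w2b(p[:2]))
"
```

```text
t 20.12 tcp [589.9 147.2   3.2] yaw -12.3 F [ -4.2 -18.3   9.5] w 0.0595
[ 25.0369134  -37.70636385]
```

It now pushes back with 18 N, so the tube is on the fence. I'll back off and check.

{"op": "arm_command", "data": {"series": [[0.7, -10, 0, 0, 0], [0.7, -40, 0, 0, 0], [0.7, -50, 0, -50, 0], [0.7, -60, 0, -110, 0], [0.7, -120, 0, -150, 0], [0.7, -180, 0, -150, 0], [0.7, -240, 0, -150, 0], [0.7, -240, 0, -150, 0]]}}

```text
time: 21.12
tool_pos: [0.5385, -0.0894, 0.154]
eef_rot: [0.78, 0.625, 0.0, 0.001]
contact_force: [0.6, 1.4, 0.2]
width: 0.0597
```

```bash
python3 -c "
from look import *
tubepose()
for n in('top','side'):
    z=np.load(f'last_{n}.npz');px=z['px'];c=z['c']*1000
    l=(c[...,:2]-O)@rot(B)
    f=l[(c[...,2]>34)&(c[...,2]<46)&(abs(l[...,1]-1)<14)&(abs(l[...,0])<120)]
    if len(f): print(n,'fence y 5/50/95%',np.percentile(f[:,1],[2,50,98]).round(1),np.polyfit(f[:,0],f[:,1],1))
i=cv2.imread('pics/l_top.png');j=cv2.imread('pics/l_side.png')
cv2.imwrite('pics/fin.png',np.hstack([cv2.resize(i[120:240,160:280],(400,400)),cv2.resize(j[100:220,210:360],(400,400))]))
"
```

```text
top px [237. 178.] 421 c [ -0.  -16.4] size [201.  27.] ang 0.1 [[-100.0, -3.0], [-100.0, -30.0], [100.0, -30.0], [100.0, -3.0]]
side px [289. 156.] 216 c [-27.5 -17.3] size [ 30. 151.] ang 178.7 [[-103.0, -31.0], [48.0, -34.0], [48.0, -4.0], [-103.0, -1.0]]
side px [322. 152.] 31 c [ 84.9 -18.2] size [26. 23.] ang 73.0 [[70.0, -27.0], [92.0, -34.0], [100.0, -9.0], [78.0, -2.0]]
top fence y 5/50/95% [-11.    2.5   6.7] [-0.00383912  2.10760063]
side fence y 5/50/95% [-4.2  3.1 11. ] [0.00521957 3.43616409]
```

View pics/fin.png

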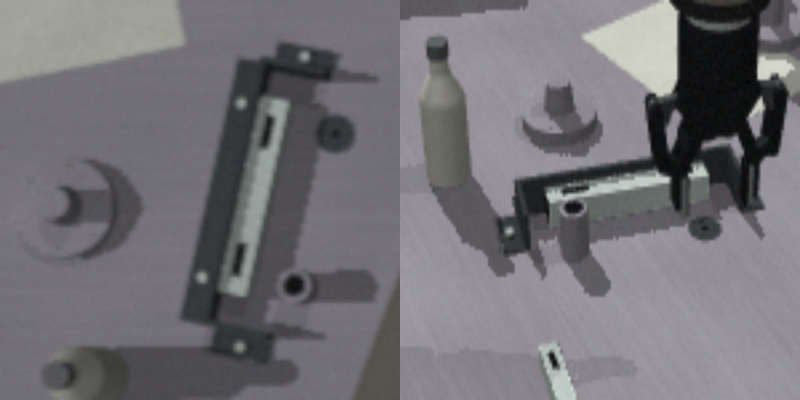

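The final view shows the tube lying flush along the fence from (235,290) to (275,100) in the top crop. It is centred and parallel (x ≈ 0, y ≈ -15, 0.1°), so I'm handing in.

```bash
python3 -c "
from plant import arm
print(arm.finish_job())"
```

```text
the job is handed in; nothing more can be done
None
```

The tube is parked flush along the bay's back fence, and I handed the job in at about 21 s of the 72 s allowed. No verdict is reported.

**What I did:**
- I turned the large pale tube with two open fingers.
- I pushed it end-on with shut fingers until its lead end was behind the post.
- I swung the free end round and pressed the tube against the fence, with about 18 N of contact force. It was only pushed, never gripped or lifted.

**Last checks:**
- **Top camera:** the tube's centre is at bay x about 0 mm and y about -16 mm, and it is parallel to the fence within 0.1°. The limits are ±40 mm in x and -24 to -5 mm in y.
- **Side camera:** it read about 1–2 mm farther out, at y of -17 to -18 mm, still inside the limit. The gripper partly hid the tube, so it showed up as two pieces.
- **Fingers:** the earlier finger position put the tube's centre line at about -14 mm, while the side camera said -18.6 mm. I pressed about 2 mm further because of that disagreement.
- **Other things:** the flange, bottle and post look untouched in the last picture. The transmitter was not in that crop, but the arm never went near it. I last saw the screwdriver unmoved just before the final swing.

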